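# Hang the hand tamper on the retracting hook

### The job

Stand the tipped-over hand tamper upright in the empty yellow square in the middle of the lane, between its neighbours and with its bail turned so that the hook can pass through it from the side, and let go of it. Then pull the sprung hook down by its red knob, swing it over, put the hook under the tamper's bail from the side and let it rise, so that the tamper is left hanging from the hook, clear of the lane. Leave the brass weight and the tin standing where they are.

Things in the scene. Friction and masses are not known exactly. Their poses are not given: they have to be found in the camera images.
- tamper: steel hand tamper, 135 mm tall, about 0.3 kg: a square foot 50 x 50 x 12 mm at the bottom, a shaft of 16 to 19 mm diameter, a yellow ball of 24 mm diameter, and on top of it a bail, a flat arch of 6 mm round steel bar. It starts lying on the table, its bail's plane upright. Origin at the centre of the foot's underside, z along the shaft from the foot to the bail, x along the bail's top bar (the bail's plane is x-z), y across the bail.
- ball (a point): centre of the yellow ball, 90 mm above the foot's underside, axes as the tamper's: grip it across y. Lifted, the tamper swings down about the grip but may stay leaning up to 0.5 rad; lowering the ball to 90 mm above the board (pressing 5 to 20 N) rights it on its flat foot. Upright, the bail stands between the fingers, its top 44 mm above the ball's centre.
- bail (a point): middle of the bail's top bar (6 mm thick, 131 mm above the foot's underside), axes as the tamper's. The window below it, through which the hook must pass along the tamper's y, is 26 mm high down to the top of the ball and 32 mm wide along x.
- post (a point): axis of the hook stand's fixed upright post, at table height; z up. The post carries a blue head (64 mm diameter, top at 360 mm). The stand's -x direction points from the post to the middle of the lane; the lane runs along the stand's y: a black rubber board 100 x 280 x 6 mm, its centre 180 mm from the post.
- place (a point): centre of the empty yellow square (68 mm) in the middle of the lane, on the board's top face (6 mm above the table), axes as the stand's. The two neighbours' white squares are 85 mm to either side along y.
- swing (a joint): angle (rad) of the hook's arm about the post: 0 when the arm points along the stand's -x, the hook then being right above the yellow square; grows as the hook swings towards the stand's +y (clockwise seen from above). Free from -0.5 to 1.4, light friction: it stays where it is left. It starts at 0.75 to 1.1.
- pull (a joint): how far (m) the hook's arm has been pulled straight down along the post: 0 at the top, where a spring holds it, to 0.12. The spring pulls up with about 5.5 N at the top and 7.5 N at the bottom; a brake resists quick movement with 25 N per m/s.
- hook_knob (a point): centre of the grip on the red knob (22 mm diameter, 24 mm tall there; rounded top 15 mm above this point) that stands upright on the end of the arm, 180 mm from the post's axis, 288 mm above the table when the hook is up. The arm, a 14 mm round bar, runs from the post to the knob 32 mm below this point; the knob is round, so a hand may turn about it.
- hook (a point): lowest point of the centre line of the J-shaped hook (5 mm wire) below the knob, 77 mm below hook_knob, 211 mm above the table when up; axes x and y turn with the arm and are the stand's when swing = 0. The hook lies in its own y-z plane: shank at +8 mm y, point at -8 mm y, so it goes under a bar point first when swing decreases. Underside 2.5 mm below this point, tip 12.5 mm above it. A bar hanging in it has its centre 5.5 mm above this point.
- brass_weight: brass weight, 29 mm diameter, 50 mm tall, standing in one of the two outer places of the lane; origin at the centre of its underside
- tin: round metal moisture tin, 58 mm diameter, 35 mm tall, standing in the other outer place; origin at the centre of its underside

How it is judged:
By the outcome, as a careful person would: the job done as asked, in the order asked, and still so for the second after the job is handed in, with the robot touching nothing.
It also fails if it takes over 72 s, if anything falls off the work surface, if the arm or the gripper's body presses on something with over 40 N, if the wrist force passes 120 N, or if a joint passes its speed limit or range.

### The arm

A 6-joint arm with a two-finger parallel gripper is mounted at the origin on a cart in front of the work surface, level with it; the furniture and walls round the work are solid. World frame = base frame: x ahead of the robot, y to its left, z up, the work surface at z = 0. Lengths are in mm, angles in rad, forces in N, time in s.
With the tool pointing down it reaches from about 325 to 900 mm from the base axis. Payload 6.1 kg.
Tool frame: the origin (TCP) lies where the fingers leave the gripper's body, on its centre line; the fingertips stand 73 mm ahead of it and the grasp point (between the pads) lies 54 mm ahead of it (arm.grip_depth is the distance from the TCP to the grasp point, in mm); z points along the fingers, y is the line along which they close (so a half turn about z gives the same grasp; the last joint's range is limited). The gripper opens to 85 mm and grips with 20 to 120 N. Pads are 22 mm wide; open, the fingers measure 114 mm over their backs; the gripper's body (76 mm by 85 mm) begins 54 mm behind the grasp point. The pads swing forward as they close: fully open they stand 13 mm farther back than shut.
Start: joints at [-1.448, 0.22, 1.526, -0, 1.395, -0.126], TCP at [153.894, -605.75, 303.9] pointing down, gripper open.
Joint ranges: [-2.98, 2.98], [-0.91, 2.08], [0.09, 2.57], [-1.24, 4.39], [0.2, 2.65], [-2.68, 2.68]. Speed limits (rad/s): [2.57, 2.57, 3.01, 3.14, 3.14, 3.14].

### API

Orientations are given as a 3x3 rotation matrix whose columns are the frame's x, y, z axes.
In Python, from workcell import arm gives the robot as it stands.
- The arm moves only by the tool move_arm, never from a script. Its arguments are lists of equal length, an entry for each row: "delta_pos": the shift along the tool's x, y, z in cm, a list of three; "angular": the turn, a rotation vector about the tool's x, y, z in rad, a list of three; "fingers": the closure, from -1 (fully open) to 1 (shut). In form: {"delta_pos": [[dx, dy, dz], ...], "angular": [[wx, wy, wz], ...], "fingers": [fingers, ...]}. A call has 1 to 10 rows; each row shifts and turns the commanded pose from where the row before left it, along the tool's axes as they then stand; what a row does not reach is not made up. A row lasts 1/12 s, in which the tool goes at most 41.7 mm and 7.16 degrees, less where a joint would pass 70% of its speed; a pose out of reach is approached as far as the arm can. A call is refused whole if a number of a shift passes 4.17 or a number of a turn 0.125, either way. A call with a gripper value outside its range is refused whole. The fingers move at their own pace and stop on an object; "newtons" is the grip in N (left out, the last holds). Time passes only in rows, so rows that do not move let the fingers close. It gives the time, the measured TCP pose, the force, the opening and the grip force at its end, in the units of the state.
- arm.read_state(): the state, without advancing time (a new reading comes with each control period).
- arm.read_camera(name): name is "scene" or "top" or "wrist"; returns a dict with "color" (420x560x3 uint8, red, green, blue), "range_z" (420x560 float32, mm along the optical axis (not along the pixel's ray), 0 where there is no reading), "fovy" (degrees; the focal length in pixels is half the picture's height over the tangent of half this angle, whatever the lens; pixels are square), "cx", "cy" (the principal point, pixels), "xyz" and "attitude" of the camera in the world; the wrist camera has in their place "mount" (4x4, takes a point from camera to tool coordinates, whose origin is the TCP and whose axes are the flange's). Camera axes: x right, y up, looking along -z (the intrinsics and any distortion apply to the point x, -y, -z); pixel columns grow to the right and rows downward; lengths in mm; the calibration is good to about 2 mm. A picture is of the moment at which its call begins: read the wrist's pose just before it.
- arm.finish_job(): hands the job in; it is judged then, once.
The state is a dict: "time": time; "joint_positions": joint angles; "qd": joint speeds; "tau": joint torques, N m; "eef_pos": TCP position; "tool_rot": TCP orientation; "force": force on the tool from outside, world axes, zero at the start; "wrist_torque": the same for the moment, N m; "opening": opening from 0.0 (shut) to 1.0 (fully open); "grip_force": force on a finger pad.
Only numpy, scipy, OpenCV 4.12 (cv2) and the standard library are available. Lean on these libraries where they do the work, as an engineer would, in place of code of your own. Each camera call takes 0.05 s, during which the arm holds its last target. There are 200 camera calls.

## Working session

There is one attempt and no reset: what is moved stays moved. The work goes in short steps, Python scripts to look and compute and a tool call to move; the robot and the scene stay as the last step left them, time stands still between calls to the robot, and variables do not carry over. Pictures are saved under pics/ and viewed, at most 10 in all, crops included, and the job is handed in when it is done.

Besides the shell and the picture viewer there is one more tool, called after "Emit:" by a JSON object that holds its "op" and its "data". move_arm: Moves the arm, as the interface text tells. Its arguments: {"type":"object","properties":{"delta_pos":{"type":"array","items":{"type":"array","items":{"type":"number"}}},"angular":{"type":"array","items":{"type":"array","items":{"type":"number"}}},"fingers":{"type":"array","items":{"type":"number"}},"newtons":{"type":"number"}},"required":["delta_pos","angular","fingers"]}

```bash
mkdir -p pics; ls; cat > h.py <<'E'
import numpy as np, cv2
from workcell import arm
def cam(name):
    s=arm.read_state(); c=arm.read_camera(name)
    H,W=c["range_z"].shape; f=H/2/np.tan(np.radians(c["fovy"])/2)
    z=c["range_z"].astype(float); v,u=np.mgrid[:H,:W]
    P=np.stack([(u-c["cx"])/f*z,-(v-c["cy"])/f*z,-z],-1)
    if "mount" in c:
        M=np.array(c["mount"]); P=P@M[:3,:3].T+M[:3,3]
        P=P@np.array(s["tool_rot"]).T+np.array(s["eef_pos"])
    else: P=P@np.array(c["attitude"]).T+np.array(c["xyz"])
    P[z==0]=np.nan
    return c,P
def save(c,n): cv2.imwrite("pics/"+n,c["color"][:,:,::-1])
E
python3 - <<'E'
from h import *
for n in("scene","top"):
    c,P=cam(n); save(c,n+"0.png"); print(n,{k:v for k,v in c.items() if k not in("color","range_z")})
    np.save(n+".npy",P)
E
```

```text
pics
scene {'fovy': 44.702532276806394, 'cx': 264.0167559751263, 'cy': 210.17808959410203, 'xyz': array([-47.38100273, 813.0661822 , 679.73960279]), 'attitude': array([[-0.79160478,  0.26429314, -0.55091834],
       [-0.61101652, -0.3490991 ,  0.71048479],
       [-0.00454884,  0.89904336,  0.43783598]])}
top {'fovy': 57.624779246739514, 'cx': 280.3565916756186, 'cy': 212.95548461181056, 'xyz': array([ 411.70395283,    8.73033596, 1014.5373558 ]), 'attitude': array([[ 0.00564023,  0.97612685, -0.21712797],
       [-0.99997963,  0.00615437,  0.00169176],
       [ 0.00298766,  0.217114  ,  0.97614168]])}
```

View pics/scene0.png

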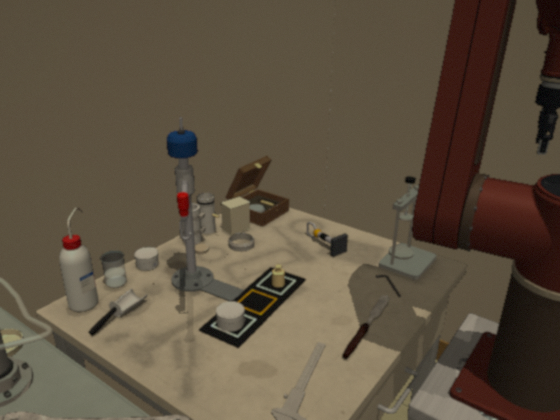

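View pics/top0.png

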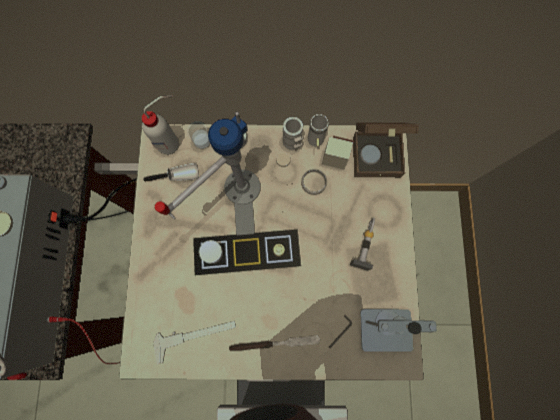

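The scene view shows the tamper lying at (320,235). In the top view its ball is at about (369,234), its foot at (362,262) and its bail at (372,222). The yellow square is at (246,252), the red knob at (162,208), the blue head at (227,137), the tin at (210,252) and the brass weight at (279,250).

```bash
python3 - <<'E'
from h import *
from scipy import ndimage as nd
for n in("top","scene"):
    P=np.load(n+".npy"); im=cv2.imread(f"pics/{n}0.png"); hsv=cv2.cvtColor(im,cv2.COLOR_BGR2HSV).astype(int)
    h,s,v=hsv[...,0],hsv[...,1],hsv[...,2]
    for nm,m in (("yellow",(h>12)&(h<35)&(s>150)&(v>90)),("red",((h<8)|(h>172))&(s>170)&(v>90)),("blue",(h>100)&(h<125)&(s>150)),("white",(s<60)&(v>150)),("black",(v<45))):
        L,k=nd.label(m,np.ones((3,3)))
        for i in range(1,k+1):
            q=L==i
            p=P[q]; p=p[~np.isnan(p[:,0])]
            if q.sum()<12 or len(p)<5: continue
            md=np.median(p,0)
            if not(200<md[0]<800 and abs(md[1])<450 and -20<md[2]<400): continue
            vv,uu=np.where(q)
            print(n,nm,q.sum(),(int(uu.mean()),int(vv.mean())),"med",md.round(),"min",np.percentile(p,3,0).round(),"max",np.percentile(p,97,0).round())
P=np.load("top.npy")
# tamper region heights
r=P[210:275,345:385].reshape(-1,3); r=r[r[:,2]>6]
print(len(r)); 
xy=r[:,:2]; c=xy.mean(0); u,sv,vt=np.linalg.svd(xy-c,full_matrices=False); print(c,vt[0],np.degrees(np.arctan2(vt[0][1],vt[0][0])))
t=(xy-c)@vt[0]; w=(xy-c)@vt[1]
for a in np.arange(-80,90,10):
    k=(t>=a)&(t<a+10)
    if k.any(): print(a,k.sum(),(c+vt[0]*(a+5)+vt[1]*np.median(w[k])).round(),"w",w[k].min().round(),w[k].max().round(),"z",r[k,2].max().round(),np.median(r[k,2]).round())
E
```

```text
top yellow 32 (368, 233) med [ 576. -222.   32.] min [ 570. -232.   28.] max [ 583. -215.   36.]
top yellow 173 (245, 251) med [532.  98.   7.] min [495.  63.   4.] max [567. 132.  10.]
top red 80 (159, 206) med [582. 238. 304.] min [573. 231. 299.] max [590. 247. 306.]
top blue 493 (223, 132) med [709. 115. 360.] min [684.  81. 347.] max [734. 138. 362.]
top white 21468 (209, 300) med [397. 209.   0.] min [ 226. -127.   -3.] max [754. 398.   4.]
top white 3443 (394, 237) med [ 571. -316.   -0.] min [ 393. -348.   -4.] max [ 772. -191.    3.]
top white 2183 (312, 186) med [702. -90.   0.] min [ 637. -189.   -4.] max [814.  73.   4.]
top white 122 (209, 156) med [800. 208.   0.] min [787. 184.  -3.] max [812. 231.   4.]
top white 14 (270, 157) med [799.  34.   1.] min [790.  30.  -2.] max [806.  39.   3.]
top white 36 (226, 167) med [765. 157.   0.] min [754. 151.  -3.] max [775. 171.   3.]
top white 114 (194, 184) med [636. 185. 264.] min [598. 144. 262.] max [677. 223. 266.]
top white 220 (185, 172) med [750. 270.   3.] min [736. 243.  -1.] max [764. 302.   8.]
top white 120 (284, 1
[... 4072 characters left out ...]
5.  17.] min [285.  35.  12.] max [301. 133.  20.]
429
[ 535.37802136 -210.86201447] [-0.95327384  0.30210758] 162.4157663864002
-80 12 [ 607. -234.] w -3.0 3.0 z 48.0 42.0
-70 12 [ 597. -231.] w -3.0 3.0 z 46.0 43.0
-60 17 [ 588. -227.] w -7.0 8.0 z 44.0 37.0
-50 36 [ 578. -224.] w -12.0 10.0 z 37.0 32.0
-40 26 [ 569. -220.] w -9.0 9.0 z 34.0 30.0
-30 26 [ 559. -219.] w -9.0 8.0 z 35.0 31.0
-20 28 [ 550. -214.] w -9.0 8.0 z 39.0 31.0
-10 24 [ 540. -212.] w -8.0 9.0 z 35.0 31.0
0 24 [ 531. -209.] w -9.0 6.0 z 36.0 32.0
10 26 [ 521. -207.] w -9.0 6.0 z 36.0 31.0
20 23 [ 511. -204.] w -9.0 9.0 z 36.0 32.0
30 69 [ 502. -200.] w -26.0 23.0 z 53.0 49.0
40 91 [ 493. -196.] w -26.0 23.0 z 54.0 40.0
```

```bash
python3 - <<'E'
from h import *
s=arm.read_state(); print(np.round(s["tool_rot"],3).tolist(),s["eef_pos"],s["opening"],s["force"])
P=np.load("top.npy"); im=cv2.imread("pics/top0.png"); hsv=cv2.cvtColor(im,cv2.COLOR_BGR2HSV).astype(int)
h,sa,v=hsv[...,0],hsv[...,1],hsv[...,2]
def rect(m,n):
    p=P[m]; p=p[~np.isnan(p[:,0])]; p=p[(p[:,2]>1)&(p[:,2]<12)&(p[:,0]>450)&(p[:,0]<620)&(p[:,1]>-80)&(p[:,1]<260)]
    print(n,cv2.minAreaRect(p[:,:2].astype(np.float32)))
rect((h>12)&(h<35)&(sa>150)&(v>90),"yellow"); rect(v<45,"board")
hd=P[110:165,200:255].reshape(-1,3); t=hd[(hd[:,2]>350)&(hd[:,2]<368)]; print("head",cv2.minEnclosingCircle(t[:,:2].astype(np.float32)),len(t),np.median(t,0))
def top(cx,cy,z0,z1,r=60):
    q=P.reshape(-1,3); q=q[(np.hypot(q[:,0]-cx,q[:,1]-cy)<r)&(q[:,2]>z0)&(q[:,2]<z1)]
    print((cx,cy),cv2.minEnclosingCircle(q[:,:2].astype(np.float32)),np.mean(q,0),len(q))
top(580,242,292,320,25); top(528,187,36,48,45); top(528,12,44,64,30)
E
```

```text
[[0.969, 0.246, -0.0], [0.246, -0.969, 0.002], [0.0, -0.002, -1.0]] [ 153.85219251 -605.32976813  302.89008841] 0.9969204533278786 [-0.17236786  0.60559858  0.89768592]
yellow ((531.267333984375, 96.64044189453125), (69.59071350097656, 68.3683090209961), 5.671792507171631)
board ((531.1055908203125, 97.16740417480469), (96.01689147949219, 274.7042236328125), 5.403677940368652)
head ((713.7899169921875, 107.99221801757812), 36.85285186767578) 876 [707.76470864 109.88562887 359.62940875]
(580, 242) ((582.8693237304688, 239.00550842285156), 10.669179916381836) [582.03414153 237.52810178 302.30847148] 110
(528, 187) ((528.1653442382812, 186.10858154296875), 28.979759216308594) [528.07945019 185.80169852  40.03810154] 404
(528, 12) ((533.1232299804688, 8.38866901397705), 9.886778831481934) [534.47015217  10.81575139  54.79016295] 30
```

Emit:
{"op": "move_arm", "data": {"delta_pos": [[2.5, -1.33, 0], [2.5, -1.33, 0], [2.5, -1.33, 0], [2.5, -1.33, 0], [2.5, -1.33, 0], [2.5, -1.33, 0], [2.5, -1.33, 0], [2.5, -1.33, 0], [2.5, -1.33, 0], [2.5, -1.33, 0]], "angular": [[0, 0, 0], [0, 0, 0], [0, 0, 0], [0, 0, 0], [0, 0, 0], [0, 0, 0], [0, 0, 0], [0, 0, 0], [0, 0, 0], [0, 0, 0]], "fingers": [-1, -1, -1, -1, -1, -1, -1, -1, -1, -1]}}

```text
time: 0.93
eef_pos: [364.2, -414.0, 303.4]
tool_rot: [[0.969, 0.246, -0.0], [0.246, -0.969, 0.001], [-0.0, -0.001, -1.0]]
force: [-0.1, -0.6, 0.1]
opening: 1.002
grip_force: 0.0
```

Emit:
{"op": "move_arm", "data": {"delta_pos": [[2.5, -1.33, 0], [2.5, -1.33, 0], [2.5, -1.33, 0], [2.5, -1.33, 0], [2.5, -1.33, 0], [2.5, -1.33, 0], [2.5, -1.33, 0], [2.5, -1.33, 0], [2.5, -1.33, 0], [2.5, -1.33, 0]], "angular": [[0, 0, 0], [0, 0, 0], [0, 0, 0], [0, 0, 0], [0, 0, 0], [0, 0, 0], [0, 0, 0], [0, 0, 0], [0, 0, 0], [0, 0, 0]], "fingers": [-1, -1, -1, -1, -1, -1, -1, -1, -1, -1]}}

```text
time: 1.77
eef_pos: [573.7, -223.6, 303.3]
tool_rot: [[0.969, 0.246, -0.001], [0.246, -0.969, 0.0], [-0.001, -0.001, -1.0]]
force: [-0.0, -0.1, 0.2]
opening: 0.998
grip_force: 0.0
```

Emit:
{"op": "move_arm", "data": {"delta_pos": [[0, 0, 1], [0, 0, 1], [0, 0, 1], [0, 0, 1], [0, 0, 1], [0, 0, 0], [0, 0, 0]], "angular": [[0, 0, 0.11], [0, 0, 0.11], [0, 0, 0.11], [0, 0, 0.11], [0, 0, 0.11], [0, 0, 0], [0, 0, 0]], "fingers": [-1, -1, -1, -1, -1, -1, -1]}}

```text
time: 2.35
eef_pos: [572.5, -224.5, 252.9]
tool_rot: [[0.956, -0.294, -0.002], [-0.294, -0.956, 0.001], [-0.002, -0.0, -1.0]]
force: [1.2, 0.5, 0.1]
opening: 1.002
grip_force: 0.0
```

```bash
python3 - <<'E'
from h import *
c,P=cam("wrist"); save(c,"w1.png"); np.save("w1.npy",P)
s=arm.read_state(); print(np.round(s["tool_rot"],3).tolist(),s["eef_pos"],s["joint_positions"])
im=c["color"]; hsv=cv2.cvtColor(im,cv2.COLOR_RGB2HSV).astype(int)
m=(hsv[...,0]>12)&(hsv[...,0]<35)&(hsv[...,1]>140)&(hsv[...,2]>90)&(P[...,2]>10)&(P[...,2]<60)
p=P[m]; print("ball",len(p),np.median(p,0),p.min(0),p.max(0))
q=P.reshape(-1,3); q=q[(q[:,2]>8)&(q[:,2]<60)&(np.hypot(q[:,0]-540,q[:,1]+212)<100)]
xy=q[:,:2]; c0=xy.mean(0); _,_,vt=np.linalg.svd(xy-c0,full_matrices=False); d=vt[0]*np.sign(vt[0][0]); t=(xy-c0)@d
print("dir",np.degrees(np.arctan2(d[1],d[0])),c0)
n=np.array([-d[1],d[0]]); w=(xy-c0)@n
for a in np.arange(-60,90,10):
    k=(t>=a)&(t<a+10)
    if k.sum()>3: print(a,k.sum(),(c0+d*(a+5)+n*(np.percentile(w[k],2)+np.percentile(w[k],98))/2).round(1),np.percentile(q[k,2],95).round(),np.ptp(w[k]).round())
print("t range",np.percentile(t,[.5,99.5]))
E
```

```text
[[0.956, -0.293, -0.001], [-0.293, -0.956, 0.0], [-0.001, -0.0, -1.0]] [ 572.8816462  -224.79732518  253.82428487] [-5.01997134e-01  2.36603531e-01  1.60325516e+00 -1.97536047e-05
  1.30240693e+00  1.36661419e+00]
ball 335 [ 577.90681638 -225.15692041   32.77849888] [ 567.72557179 -237.17568414   24.95954098] [ 588.85944601 -214.96490989   36.43770736]
dir -16.655422839080604 [ 532.93104451 -212.31299837]
-50 133 [ 489.8 -199.4] 52.0 49.0
-40 997 [ 499.5 -202.1] 52.0 50.0
-30 210 [ 509.  -204.9] 37.0 21.0
-20 137 [ 518.6 -207.9] 34.0 15.0
-10 140 [ 528.2 -210.8] 34.0 15.0
0 142 [ 537.7 -213.7] 34.0 19.0
10 180 [ 547.3 -216.7] 35.0 19.0
20 183 [ 556.8 -219.6] 34.0 18.0
30 142 [ 566.4 -222.6] 33.0 18.0
40 219 [ 576.  -225.5] 36.0 23.0
50 158 [ 585.7 -227.9] 42.0 21.0
60 66 [ 595.2 -230.8] 46.0 5.0
70 65 [ 604.8 -233.8] 46.0 5.0
80 72 [ 614.3 -236.7] 43.0 5.0
t range [-42.56686245  88.29958529]
```

Emit:
{"op": "move_arm", "data": {"delta_pos": [[0.47, -0.04, 2], [0, 0, 2.5], [0, 0, 2.5], [0, 0, 2.5], [0, 0, 2.5], [0, 0, 2.5], [0, 0, 2], [0, 0, 1], [0, 0, 0], [0, 0, 0]], "angular": [[0, 0, 0], [0, 0, 0], [0, 0, 0], [0, 0, 0], [0, 0, 0], [0, 0, 0], [0, 0, 0], [0, 0, 0], [0, 0, 0], [0, 0, 0]], "fingers": [-1, -1, -1, -1, -1, -1, -1, -1, -1, -1]}}

```text
time: 3.23
eef_pos: [578.0, -226.1, 79.5]
tool_rot: [[0.955, -0.296, 0.0], [-0.296, -0.955, -0.0], [0.0, 0.0, -1.0]]
force: [-0.5, -0.6, 0.5]
opening: 1.001
grip_force: 0.0
```

Emit:
{"op": "move_arm", "data": {"delta_pos": [[0, 0, 0], [0, 0, 0], [0, 0, 0], [0, 0, 0], [0, 0, 0], [0, 0, 0], [0, 0, 0], [0, 0, 0], [0, 0, 0]], "angular": [[0, 0, 0], [0, 0, 0], [0, 0, 0], [0, 0, 0], [0, 0, 0], [0, 0, 0], [0, 0, 0], [0, 0, 0], [0, 0, 0]], "fingers": [1, 1, 1, 1, 1, 1, 1, 1, 1], "newtons": 40}}

```text
time: 3.98
eef_pos: [578.0, -225.9, 79.7]
tool_rot: [[0.955, -0.297, 0.001], [-0.297, -0.955, -0.0], [0.001, 0.0, -1.0]]
force: [-1.4, 1.0, 6.6]
opening: 0.256
grip_force: 39.0
```

Emit:
{"op": "move_arm", "data": {"delta_pos": [[0, 0, -1], [0, 0, -1.5], [0, 0, -2], [0, 0, -2], [0, 0, -2], [0, 0, -2], [0, 0, -2], [0, 0, -2], [0, 0, -1.5], [0, 0, -1]], "angular": [[0, 0, 0], [0, 0, 0], [0, 0, 0], [0, 0, 0], [0, 0, 0], [0, 0, 0], [0, 0, 0], [0, 0, 0], [0, 0, 0], [0, 0, 0]], "fingers": [1, 1, 1, 1, 1, 1, 1, 1, 1, 1]}}

```text
time: 4.82
eef_pos: [577.8, -226.0, 250.9]
tool_rot: [[0.955, -0.297, 0.002], [-0.297, -0.955, -0.001], [0.002, 0.0, -1.0]]
force: [0.0, 0.1, -2.0]
opening: 0.25
grip_force: 39.2
```

Emit:
{"op": "move_arm", "data": {"delta_pos": [[0, 0, 0], [0, 0, 0], [0, 0, 0], [0, 0, 0], [0, 0, 0], [0, 0, 0]], "angular": [[0, 0, -0.1], [0, 0, -0.1], [0, 0, -0.1], [0, 0, -0.096], [0, 0, 0], [0, 0, 0]], "fingers": [1, 1, 1, 1, 1, 1]}}

```text
time: 5.32
eef_pos: [577.2, -225.6, 248.2]
tool_rot: [[0.996, 0.092, -0.001], [0.092, -0.996, 0.001], [-0.001, -0.001, -1.0]]
force: [0.3, -1.0, -2.3]
opening: 0.256
grip_force: 39.2
```

```bash
python3 - <<'E'
from h import *
s=arm.read_state(); print(np.round(s["tool_rot"],3).tolist(),s["eef_pos"],s["opening"],s["grip_force"],s["force"])
c,P=cam("scene"); cv2.imwrite("pics/s1.png",cv2.resize(c["color"][100:310,250:530,::-1],None,fx=2,fy=2))
q=P.reshape(-1,3); q=q[(np.abs(q[:,0]-578)<110)&(np.abs(q[:,1]+225)<60)&(q[:,2]>25)&(q[:,2]<170)]
for a in range(30,170,15):
    k=(q[:,2]>=a)&(q[:,2]<a+15)
    if k.sum()>3: print(a,k.sum(),np.median(q[k],0).round())
E
```

```text
[[0.996, 0.092, -0.001], [0.092, -0.996, 0.001], [-0.001, -0.001, -1.0]] [ 577.19712283 -225.60680922  248.17684742] 0.255588287826083 39.21936392784119 [ 0.32657014 -0.95879454 -2.26598265]
135 37 [ 502. -211.  143.]
150 55 [ 498. -216.  159.]
165 35 [ 501. -223.  168.]
```

View pics/s1.png

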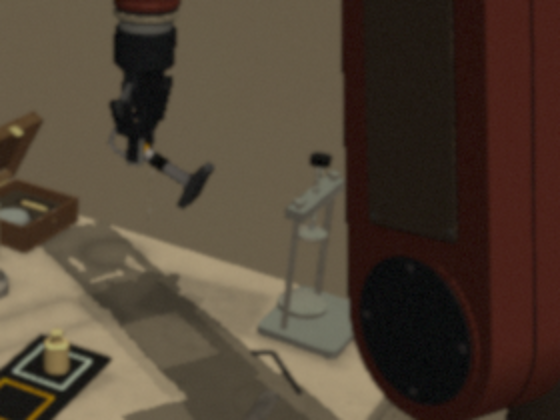

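The tamper is held but still nearly horizontal, with its foot at (195,185) in the crop. A lighter grip should let it swing down.

Emit:
{"op": "move_arm", "data": {"delta_pos": [[0, 0, 0], [0, 0, 0], [0, 0, 0], [0, 0, 0], [0, 0, 0], [0, 0, 0], [0, 0, 0], [0, 0, 0]], "angular": [[0, 0, 0], [0, 0, 0], [0, 0, 0], [0, 0, 0], [0, 0, 0], [0, 0, 0], [0, 0, 0], [0, 0, 0]], "fingers": [1, 1, 1, 1, 1, 1, 1, 1], "newtons": 20}}

```text
time: 6.03
eef_pos: [577.6, -225.9, 248.9]
tool_rot: [[0.996, 0.095, 0.0], [0.095, -0.996, -0.0], [0.0, 0.0, -1.0]]
force: [-0.2, -0.1, -3.1]
opening: 0.253
grip_force: 39.2
```

```bash
cat > t.py <<'E'
from h import *
s=arm.read_state(); e=s["eef_pos"]; print(np.round(s["tool_rot"],3).tolist(),e,s["opening"],s["grip_force"],s["force"],s["time"])
c,P=cam("scene")
q=P.reshape(-1,3); q=q[(np.abs(q[:,0]-e[0])<110)&(np.abs(q[:,1]-e[1])<40)&(q[:,2]>e[2]-160)&(q[:,2]<e[2]-70)&(q[:,2]>45)]
for a in range(40,200,12):
    k=(q[:,2]>=a)&(q[:,2]<a+12)
    if k.sum()>3: print(a,k.sum(),np.median(q[k],0).round())
E
python3 t.py
```

```text
[[0.996, 0.095, 0.0], [0.095, -0.996, -0.0], [0.0, 0.0, -1.0]] [ 577.61391771 -225.85078011  248.92866654] 0.2529179810926856 39.2193478345871 [-0.23744924 -0.14666105 -3.08978982] 6.0333
136 29 [ 502. -209.  144.]
148 43 [ 499. -210.  155.]
160 65 [ 499. -223.  168.]
172 70 [ 520. -224.  175.]
```

Emit:
{"op": "move_arm", "data": {"delta_pos": [[0, 0, 0], [0, 0, 0], [0, 0, 0], [0, 0, 0], [0, 0, 0], [0, 0, 0]], "angular": [[0, 0, 0], [0, 0, 0], [0, 0, 0], [0, 0, 0], [0, 0, 0], [0, 0, 0]], "fingers": [0.9, 0.9, 0.9, 0.9, 0.9, 0.9], "newtons": 20}}

```text
time: 6.58
eef_pos: [577.6, -225.8, 248.9]
tool_rot: [[0.996, 0.095, -0.0], [0.095, -0.996, 0.0], [-0.0, -0.0, -1.0]]
force: [0.3, -0.1, -2.8]
opening: 0.251
grip_force: 39.2
```

```bash
python3 t.py
```

```text
[[0.996, 0.095, -0.0], [0.095, -0.996, 0.0], [-0.0, -0.0, -1.0]] [ 577.60058801 -225.81342816  248.88939293] 0.2509738660995047 39.220300912857056 [ 0.34852926 -0.13933877 -2.77679169] 6.5833
136 29 [ 501. -210.  144.]
148 39 [ 499. -212.  154.]
160 69 [ 501. -223.  168.]
172 70 [ 518. -224.  175.]
```

Emit:
{"op": "move_arm", "data": {"delta_pos": [[0, 0, 2.5], [0, 0, 2.5], [0, 0, 2.5], [0, 0, 2.5], [0, 0, 2.5], [0, 0, 1.5], [0, 0, 1], [0, 0, 1], [0, 0, 0.9], [0, 0, 0]], "angular": [[0, 0, 0], [0, 0, 0], [0, 0, 0], [0, 0, 0], [0, 0, 0], [0, 0, 0], [0, 0, 0], [0, 0, 0], [0, 0, 0], [0, 0, 0]], "fingers": [0.9, 0.9, 0.9, 0.9, 0.9, 0.9, 0.9, 0.9, 0.9, 0.9]}}

```text
time: 7.47
eef_pos: [578.1, -226.1, 79.7]
tool_rot: [[0.995, 0.095, 0.001], [0.095, -0.995, -0.001], [0.001, 0.001, -1.0]]
force: [3.1, -0.1, 1.3]
opening: 0.25
grip_force: 40.4
```

Emit:
{"op": "move_arm", "data": {"delta_pos": [[0, 0, 0], [0, 0, 0], [0, 0, 0], [0, 0, 0]], "angular": [[0, 0, 0], [0, 0, 0], [0, 0, 0], [0, 0, 0]], "fingers": [0.2, 0.2, 0.2, 0.2], "newtons": 20}}

```text
time: 7.8
eef_pos: [577.3, -225.8, 80.0]
tool_rot: [[0.996, 0.095, -0.001], [0.095, -0.996, 0.0], [-0.001, -0.0, -1.0]]
force: [0.0, -0.0, -0.0]
opening: 0.398
grip_force: 0.0
```

Emit:
{"op": "move_arm", "data": {"delta_pos": [[0, 0, 0], [0, 0, 0], [0, 0, 0], [0, 0, 0], [0, 0, 0], [0, 0, 0]], "angular": [[0, 0, 0], [0, 0, 0], [0, 0, 0], [0, 0, 0], [0, 0, 0], [0, 0, 0]], "fingers": [1, 1, 1, 1, 1, 1], "newtons": 20}}

```text
time: 8.3
eef_pos: [577.5, -225.9, 80.0]
tool_rot: [[0.996, 0.095, -0.0], [0.095, -0.996, 0.0], [-0.0, -0.0, -1.0]]
force: [-2.5, 0.7, 3.3]
opening: 0.258
grip_force: 19.6
```

Emit:
{"op": "move_arm", "data": {"delta_pos": [[0, 0, -1], [0, 0, -1.5], [0, 0, -2], [0, 0, -2], [0, 0, -2], [0, 0, -2], [0, 0, -2], [0, 0, -2], [0, 0, -1.5], [0, 0, -1]], "angular": [[0, 0, 0], [0, 0, 0], [0, 0, 0], [0, 0, 0], [0, 0, 0], [0, 0, 0], [0, 0, 0], [0, 0, 0], [0, 0, 0], [0, 0, 0]], "fingers": [1, 1, 1, 1, 1, 1, 1, 1, 1, 1]}}

```text
time: 9.13
eef_pos: [578.2, -225.9, 252.2]
tool_rot: [[0.995, 0.095, 0.002], [0.095, -0.995, -0.001], [0.002, 0.001, -1.0]]
force: [-0.4, 0.0, -2.6]
opening: 0.263
grip_force: 19.7
```

Emit:
{"op": "move_arm", "data": {"delta_pos": [[0, 0, 0], [0, 0, 0], [0, 0, 0], [0, 0, 0]], "angular": [[0, 0, 0], [0, 0, 0], [0, 0, 0], [0, 0, 0]], "fingers": [1, 1, 1, 1]}}

```text
time: 9.47
eef_pos: [576.9, -225.4, 248.0]
tool_rot: [[0.996, 0.095, -0.003], [0.095, -0.996, 0.001], [-0.002, -0.002, -1.0]]
force: [0.0, 0.8, -3.0]
opening: 0.259
grip_force: 19.7
```

```bash
python3 t.py
```

```text
[[0.996, 0.095, -0.003], [0.095, -0.996, 0.001], [-0.002, -0.002, -1.0]] [ 576.8679734  -225.42116809  248.0420147 ] 0.2593454595965543 19.718269407749176 [ 0.01268465  0.79303437 -2.99981635] 9.4667
100 130 [ 567. -205.  109.]
112 110 [ 574. -219.  113.]
124 26 [ 576. -219.  129.]
136 26 [ 575. -219.  141.]
148 30 [ 576. -218.  154.]
160 32 [ 575. -218.  165.]
172 11 [ 578. -213.  177.]
```

Emit:
{"op": "move_arm", "data": {"delta_pos": [[-0.1, -1, 0], [-0.1, -1.5, 0], [-0.1, -2, 0], [-0.1, -2, 0], [-0.1, -2, 0], [-0.1, -2, 0], [-0.1, -2, 0], [-0.1, -2, 0], [-0.1, -2, 0], [-0.1, -2, 0]], "angular": [[0, 0, 0], [0, 0, 0], [0, 0, 0], [0, 0, 0], [0, 0, 0], [0, 0, 0], [0, 0, 0], [0, 0, 0], [0, 0, 0], [0, 0, 0]], "fingers": [1, 1, 1, 1, 1, 1, 1, 1, 1, 1]}}

```text
time: 10.35
eef_pos: [549.2, -40.3, 249.6]
tool_rot: [[0.995, 0.095, -0.001], [0.095, -0.995, 0.001], [-0.001, -0.001, -1.0]]
force: [-0.6, -0.4, -2.0]
opening: 0.261
grip_force: 19.8
```

Emit:
{"op": "move_arm", "data": {"delta_pos": [[-0.1, -2, 0], [-0.1, -2, 0], [-0.1, -2, 0], [-0.1, -2, 0], [0, -2, 0], [0, -2, 0], [0, -1.5, 0], [0, -0.5, 0], [0, 0, 0], [0, 0, 0]], "angular": [[0, 0, 0], [0, 0, 0], [0, 0, 0], [0, 0, 0], [0, 0, 0], [0, 0, 0], [0, 0, 0], [0, 0, 0], [0, 0, 0], [0, 0, 0]], "fingers": [1, 1, 1, 1, 1, 1, 1, 1, 1, 1]}}

```text
time: 11.18
eef_pos: [532.5, 96.7, 249.8]
tool_rot: [[0.995, 0.096, -0.0], [0.096, -0.995, -0.0], [-0.0, 0.0, -1.0]]
force: [0.2, -0.7, -2.8]
opening: 0.262
grip_force: 19.8
```

```bash
python3 t.py; python3 - <<'E'
from h import *
c,P=cam("wrist"); save(c,"w2.png")
hsv=cv2.cvtColor(c["color"],cv2.COLOR_RGB2HSV).astype(int); h,s,v=hsv[...,0],hsv[...,1],hsv[...,2]
ok=(P[...,2]<14)&(P[...,2]>-4)
for n,m in(("yellow",(h>12)&(h<35)&(s>140)&(v>80)&ok),("black",(v<50)&ok)):
    p=P[m]; p=p[(np.abs(p[:,0]-531)<80)]; print(n,len(p),cv2.minAreaRect(p[:,:2].astype(np.float32)),np.median(p[:,2]))
E
```

```text
[[0.995, 0.096, -0.0], [0.096, -0.995, -0.0], [-0.0, 0.0, -1.0]] [532.47873161  96.66467489 249.77915507] 0.2616913085543487 19.84766721725464 [ 0.22289965 -0.68130591 -2.8315746 ] 11.1833
100 131 [521. 119. 107.]
112 263 [529. 104. 114.]
124 43 [533. 102. 130.]
136 37 [531. 102. 143.]
148 39 [531. 104. 156.]
160 43 [531. 104. 166.]
172 20 [529. 100. 177.]
yellow 487 ((555.1246948242188, 98.50587463378906), (22.01542854309082, 69.46741485595703), 5.583828449249268) 7.373773019532393
black 10826 ((531.5930786132812, 96.23677062988281), (97.8328628540039, 276.4200744628906), 5.365843296051025) 7.0524053829824
```

View pics/w2.png

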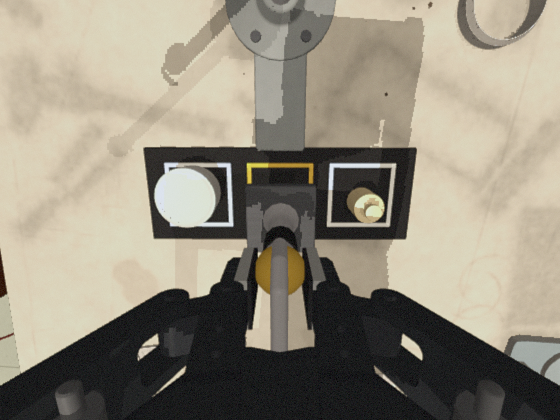

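The wrist view shows the tamper hanging over the lane. The ball is at (280,268) and the visible yellow edge at (280,168). The tin (187,197) and brass weight (365,203) are undisturbed.

Emit:
{"op": "move_arm", "data": {"delta_pos": [[-0.1, 0, 1.2], [0, 0, 1.8], [0, 0, 1.8], [0, 0, 1.6], [0, 0, 1], [0, 0, 0.7], [0, 0, 0.6], [0, 0, 0.6], [0, 0, 0.4], [0, 0, 0.1]], "angular": [[0, 0, 0], [0, 0, 0], [0, 0, 0], [0, 0, 0], [0, 0, 0], [0, 0, 0], [0, 0, 0], [0, 0, 0], [0, 0, 0], [0, 0, 0]], "fingers": [1, 1, 1, 1, 1, 1, 1, 1, 1, 1]}}

```text
time: 12.12
eef_pos: [534.4, 95.8, 155.3]
tool_rot: [[0.995, 0.095, 0.006], [0.095, -0.996, -0.001], [0.005, 0.001, -1.0]]
force: [-4.4, -2.7, 17.5]
opening: 0.261
grip_force: 21.1
```

Emit:
{"op": "move_arm", "data": {"delta_pos": [[0, 0, 0.1], [0, 0, 0]], "angular": [[0, 0, 0], [0, 0, 0]], "fingers": [1, 1]}}

```text
time: 12.28
eef_pos: [534.9, 95.9, 155.4]
tool_rot: [[0.995, 0.095, 0.007], [0.095, -0.996, -0.001], [0.007, 0.002, -1.0]]
force: [-4.7, -3.5, 17.1]
opening: 0.265
grip_force: 21.0
```

```bash
python3 t.py
```

```text
[[0.995, 0.095, 0.007], [0.095, -0.996, -0.001], [0.007, 0.002, -1.0]] [534.90745271  95.86412052 155.42848714] 0.26485150480923597 21.047827899456024 [-4.66340492 -3.47325555 17.13250441] 12.2833
40 21 [532. 101.  49.]
52 31 [533. 101.  59.]
64 38 [532. 103.  70.]
76 18 [531.  99.  79.]
```

```bash
python3 - <<'E'
from h import *
c,P=cam("scene"); cv2.imwrite("pics/s2.png",cv2.resize(c["color"][190:350,190:330,::-1],None,fx=4,fy=3.75)[:600])
q=P.reshape(-1,3)
k=q[(np.abs(q[:,0]-532)<45)&(np.abs(q[:,1]-97)<45)&(q[:,2]>10)&(q[:,2]<150)]
for a in range(10,150,8):
    j=(k[:,2]>=a)&(k[:,2]<a+8)
    if j.sum()>3: print(a,j.sum(),k[j].min(0).round(),k[j].max(0).round(),np.median(k[j],0).round())
c,P=cam("wrist"); q=P.reshape(-1,3); hsv=cv2.cvtColor(c["color"],cv2.COLOR_RGB2HSV).reshape(-1,3)
m=(hsv[:,0]>12)&(hsv[:,0]<35)&(hsv[:,1]>140)&(hsv[:,2]>80)
p=q[m&(q[:,2]>70)]; print("ball top z",np.percentile(p[:,2],[50,98]),p.mean(0))
E
```

```text
10 119 [492.  54.  10.] [572. 135.  18.] [518. 117.  14.]
18 244 [507.  70.  18.] [562. 126.  26.] [530. 104.  20.]
26 33 [525.  89.  26.] [544. 107.  34.] [531. 102.  30.]
34 19 [529.  92.  34.] [542. 106.  41.] [533. 102.  39.]
42 24 [529.  91.  42.] [540. 105.  50.] [533. 101.  46.]
50 20 [529.  94.  50.] [543. 106.  58.] [534. 102.  54.]
58 22 [527.  94.  58.] [542. 107.  66.] [533. 102.  63.]
66 27 [528.  95.  66.] [548. 109.  74.] [533. 103.  70.]
74 19 [528.  90.  74.] [540. 108.  81.] [531.  99.  77.]
82 23 [523.  80.  83.] [541. 118.  90.] [529. 110.  87.]
90 46 [522.  79.  90.] [541. 123.  98.] [527. 110.  94.]
98 61 [522.  76.  98.] [541. 124. 106.] [527. 111. 102.]
106 62 [518.  78. 106.] [541. 124. 114.] [528. 112. 110.]
114 53 [517.  69. 114.] [541. 123. 122.] [527.  99. 117.]
122 39 [516.  53. 122.] [541. 133. 130.] [523.  97. 126.]
130 106 [516.  57. 130.] [541. 141. 138.] [525.  98. 134.]
138 77 [516.  52. 138.] [539. 142. 146.] [526. 117. 141.]
146 25 [518.  52. 146.] [536. 140. 150.] [526. 117. 148.]
ball top z [104.88355406 108.75380995] [542.08548005  96.77738184 104.23158465]
```

View pics/s2.png

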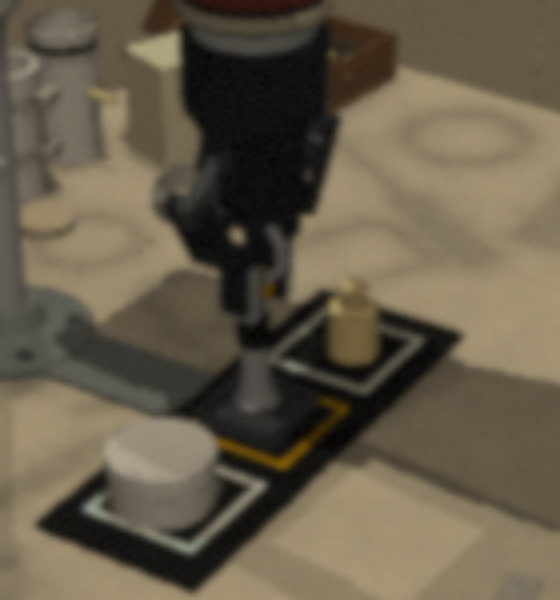

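The tamper stands flat in the yellow square: its foot is at (262,410) in the crop and its ball top is at z≈108, as expected. Releasing.

Emit:
{"op": "move_arm", "data": {"delta_pos": [[0, 0, -0.3], [0, 0, -0.1], [0, 0, 0], [0, 0, 0], [0, 0, 0], [0, 0, 0], [0, 0, 0], [0, 0, 0]], "angular": [[0, 0, 0], [0, 0, 0], [0, 0, 0], [0, 0, 0], [0, 0, 0], [0, 0, 0], [0, 0, 0], [0, 0, 0]], "fingers": [1, 1, 0.2, 0, -0.5, -1, -1, -1]}}

```text
time: 13.1
eef_pos: [531.8, 96.3, 154.7]
tool_rot: [[0.996, 0.095, -0.0], [0.095, -0.996, 0.0], [-0.0, -0.0, -1.0]]
force: [0.0, 0.6, -0.3]
opening: 0.996
grip_force: 0.0
```

Emit:
{"op": "move_arm", "data": {"delta_pos": [[0, 0, -0.5], [0, 0, -1], [0, 0, -1.5], [0, 0, -2.5], [0, 0, -3], [0, 0, -3], [0, 0, -3], [0, 0, -3], [0, 0, -3], [0, 0, -3]], "angular": [[0, 0, 0], [0, 0, 0], [0, 0, 0], [0, 0, 0], [0, 0, 0], [0, 0, 0], [0, 0, 0], [0, 0, 0], [0, 0, 0], [0, 0, 0]], "fingers": [-1, -1, -1, -1, -1, -1, -1, -1, -1, -1]}}

```text
time: 13.93
eef_pos: [531.5, 96.3, 392.7]
tool_rot: [[0.996, 0.095, 0.001], [0.095, -0.996, 0.0], [0.001, 0.0, -1.0]]
force: [0.7, 0.1, 0.1]
opening: 1.0
grip_force: 0.0
```

```bash
python3 - <<'E'
from h import *
s=arm.read_state(); print(np.round(s["tool_rot"],3).tolist(),s["eef_pos"],s["force"],s["time"],s["joint_positions"])
for n in("wrist","scene"):
    c,P=cam(n); save(c,n+"3.png"); q=P.reshape(-1,3)
    k=q[(np.abs(q[:,0]-532)<40)&(np.abs(q[:,1]-97)<40)&(q[:,2]>122)&(q[:,2]<150)]
    if len(k)>5: print(n,"bail",len(k),k.min(0),k.max(0),np.median(k,0),cv2.minAreaRect(k[:,:2].astype(np.float32)))
    k=q[(np.abs(q[:,0]-532)<40)&(np.abs(q[:,1]-97)<40)&(q[:,2]>14)&(q[:,2]<24)]
    print("foot",len(k),cv2.minAreaRect(k[:,:2].astype(np.float32)),np.median(k[:,2]))
    k=q[(np.hypot(q[:,0]-582,q[:,1]-238)<20)&(q[:,2]>275)&(q[:,2]<320)]
    if len(k)>5: print(n,"knob",k.min(0),k.max(0),k.mean(0))
E
```

```text
[[0.996, 0.095, 0.001], [0.095, -0.996, 0.0], [0.001, 0.0, -1.0]] [531.54277345  96.30542703 392.73467019] [0.72584094 0.10241442 0.09330626] 13.9333 [ 3.32120760e-02 -2.88079619e-02  1.62903618e+00  7.36571883e-06
  1.53990065e+00  1.50917361e+00]
wrist bail 218 [515.60701316  93.73935151 122.24683279] [558.66088989 102.97163717 143.23579206] [540.27675551  98.42665536 139.9176407 ] ((537.1926879882812, 98.38379669189453), (43.029720306396484, 5.525769233703613), 5.451617240905762)
foot 782 ((536.7061157226562, 98.7405776977539), (49.06187057495117, 48.921722412109375), 5.662587642669678) 19.093940141470057
wrist knob [571.98490494 227.6868081  275.03497003] [593.27096333 246.69283965 306.69215737] [583.26762556 233.9731529  297.15263297]
scene bail 75 [513.2538475   94.56140592 122.01522967] [556.07160959 105.0334478  142.78941823] [532.4031202   99.67127756 137.07990962] ((534.6971435546875, 98.89263916015625), (42.94242858886719, 9.359061241149902), 3.9870641231536865)
foot 292 ((535.9481201171875, 100.08934783935547), (51.731937408447266, 52.66046142578125), 7.080623149871826) 19.18018330905676
scene knob [570.31203673 231.09752296 275.05177197] [590.92258437 252.51387285 306.65054187] [577.51259972 244.3293615  292.75572613]
```

Emit:
{"op": "move_arm", "data": {"delta_pos": [[0.4, -0.85, 0], [0.8, -1.7, 0], [0.8, -1.7, 0], [0.8, -1.7, 0], [0.8, -1.7, 0], [0.8, -1.7, 0], [0.8, -1.7, 0], [0.8, -1.7, 0], [0.43, -0.85, 0], [0, 0, 0]], "angular": [[0, 0, 0], [0, 0, 0], [0, 0, 0], [0, 0, 0], [0, 0, 0], [0, 0, 0], [0, 0, 0], [0, 0, 0], [0, 0, 0], [0, 0, 0]], "fingers": [-1, -1, -1, -1, -1, -1, -1, -1, -1, -1]}}

```text
time: 14.87
eef_pos: [582.8, 239.7, 388.2]
tool_rot: [[0.995, 0.097, -0.003], [0.097, -0.995, -0.0], [-0.003, -0.0, -1.0]]
force: [-0.6, 0.7, -0.2]
opening: 1.001
grip_force: 0.0
```

```bash
python3 - <<'E'
from h import *
s=arm.read_state(); print(s["eef_pos"],s["time"])
c,P=cam("wrist"); save(c,"w4.png"); q=P.reshape(-1,3)
hsv=cv2.cvtColor(c["color"],cv2.COLOR_RGB2HSV).reshape(-1,3).astype(int)
k=((hsv[:,0]<8)|(hsv[:,0]>172))&(hsv[:,1]>150)&(q[:,2]>270)&(q[:,2]<310); k=q[k]
print(len(k),np.percentile(k,[1,99],0),cv2.minEnclosingCircle(k[:,:2].astype(np.float32)))
k=q[(q[:,2]>250)&(q[:,2]<268)]; print("arm",len(k),cv2.minAreaRect(k[:,:2].astype(np.float32)))
k=q[(q[:,2]>345)&(q[:,2]<365)]; print("head",len(k),cv2.minEnclosingCircle(k[:,:2].astype(np.float32)) if len(k) else 0)
E
```

```text
[582.77988283 239.67532743 388.16867009] 14.8667
1392 [[574.73476862 230.02012602 271.77836267]
 [593.47693124 249.03954159 305.71266769]] ((583.9075317382812, 239.4727783203125), 10.494375228881836)
arm 6552 ((645.6176147460938, 171.3620147705078), (37.85490417480469, 192.54623413085938), 48.76853561401367)
head 3030 ((589.156494140625, 240.643310546875), 56.84067916870117)
```

View pics/w4.png

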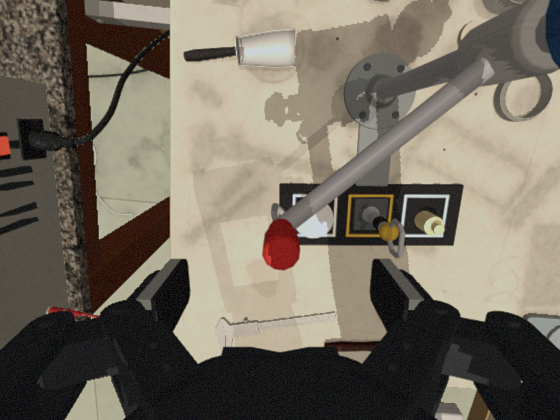

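The wrist view shows the red knob at (281,245) centred between the fingers, and the tamper standing upright in the yellow square at (385,225).

Emit:
{"op": "move_arm", "data": {"delta_pos": [[0.1, 0, 0.8], [0, 0, 1], [0, 0, 1], [0, 0, 1], [0, 0, 0.8], [0, 0, 0], [0, 0, 0]], "angular": [[0, 0, 0], [0, 0, 0], [0, 0, 0], [0, 0, 0], [0, 0, 0], [0, 0, 0], [0, 0, 0]], "fingers": [-1, -1, -1, -1, -1, -1, -1]}}

```text
time: 15.5
eef_pos: [583.7, 237.5, 342.9]
tool_rot: [[0.996, 0.094, -0.002], [0.094, -0.996, -0.0], [-0.002, 0.0, -1.0]]
force: [0.6, -0.3, -0.4]
opening: 1.003
grip_force: 0.0
```

Emit:
{"op": "move_arm", "data": {"delta_pos": [[0, 0, 0], [0, 0, 0], [0, 0, 0], [0, 0, 0], [0, 0, 0], [0, 0, 0], [0, 0, 0], [0, 0, 0]], "angular": [[0, 0, 0], [0, 0, 0], [0, 0, 0], [0, 0, 0], [0, 0, 0], [0, 0, 0], [0, 0, 0], [0, 0, 0]], "fingers": [1, 1, 1, 1, 1, 1, 1, 1], "newtons": 40}}

```text
time: 16.17
eef_pos: [583.8, 238.4, 344.4]
tool_rot: [[0.995, 0.095, 0.0], [0.095, -0.995, 0.001], [0.0, -0.001, -1.0]]
force: [-2.4, 2.5, 3.1]
opening: 0.24
grip_force: 39.4
```

Emit:
{"op": "move_arm", "data": {"delta_pos": [[0, 0, 0.5], [0, 0, 1], [0, 0, 1], [0, 0, 1], [0, 0, 1], [0, 0, 1], [0, 0, 1], [0, 0, 1], [0, 0, 1], [0, 0, 0.5]], "angular": [[0, 0, 0], [0, 0, 0], [0, 0, 0], [0, 0, 0], [0, 0, 0], [0, 0, 0], [0, 0, 0], [0, 0, 0], [0, 0, 0], [0, 0, 0]], "fingers": [1, 1, 1, 1, 1, 1, 1, 1, 1, 1]}}

```text
time: 17.0
eef_pos: [584.0, 238.7, 254.5]
tool_rot: [[0.995, 0.095, 0.001], [0.095, -0.995, 0.001], [0.001, -0.001, -1.0]]
force: [-3.9, 3.4, 7.8]
opening: 0.24
grip_force: 39.9
```

Emit:
{"op": "move_arm", "data": {"delta_pos": [[0, 0, 0.5], [0, 0, 0], [0, 0, 0]], "angular": [[0, 0, 0], [0, 0, 0], [0, 0, 0]], "fingers": [1, 1, 1]}}

```text
time: 17.25
eef_pos: [584.0, 238.6, 249.7]
tool_rot: [[0.995, 0.095, 0.0], [0.095, -0.995, 0.001], [0.001, -0.001, -1.0]]
force: [-3.9, 3.3, 7.0]
opening: 0.239
grip_force: 39.8
```

```bash
cat > k.py <<'E'
from h import *
import sys
s=arm.read_state(); print(s["eef_pos"],s["force"],s["time"])
a=np.array([710.5,114.]); e=np.array(s["eef_pos"][:2]); u=(e-a)/np.hypot(*(e-a)); n=np.array([-u[1],u[0]])
print("r",np.hypot(*(e-a)),"swing",np.pi+np.radians(5.5)-np.arctan2((e-a)[1],(e-a)[0]))
c,P=cam("scene"); q=P.reshape(-1,3); d=q[:,:2]-a; t=d@u; w=d@n
k=q[(t>60)&(t<130)&(np.abs(w)<10)&(q[:,2]>70)]; print("arm bar top z",len(k),np.percentile(k[:,2],[50,95]))
if len(sys.argv)>1: cv2.imwrite("pics/"+sys.argv[1],cv2.resize(c["color"][170:345,150:330,::-1],None,fx=3.4,fy=3.4))
E
python3 k.py; python3 - <<'E'
import numpy as np
# arc waypoints in tool axes from swing now to 0 around post
E
```

```text
[583.99163902 238.59793118 249.67827715] [-3.93374834  3.25683225  6.97866615] 17.25
r 177.5641006831889 swing 0.8737833667296937
arm bar top z 2 [169.3165867  169.54495462]
```

```bash
python3 - <<'E'
import numpy as np
c=np.array([712,112.5]); X=np.array([.9955,.095]); Y=np.array([.095,-.9955])
f=lambda a:c+180*np.array([np.cos(np.radians(a)),np.sin(np.radians(a))])
A=np.r_[np.linspace(135.4,178.5,19),np.linspace(178.5,184.6,7)[1:]]
for a,b in zip(A,A[1:]):
    d=f(b)-f(a); print(round(b,1),(d@X/10).round(2),(d@Y/10).round(2))
print(f(184.6))
E
```

```text
137.8 -0.57 0.49
140.2 -0.55 0.52
142.6 -0.52 0.54
145.0 -0.5 0.56
147.4 -0.48 0.58
149.8 -0.45 0.6
152.2 -0.43 0.62
154.6 -0.4 0.64
157.0 -0.37 0.65
159.3 -0.35 0.67
161.7 -0.32 0.68
164.1 -0.29 0.69
166.5 -0.26 0.71
168.9 -0.23 0.72
171.3 -0.2 0.73
173.7 -0.17 0.73
176.1 -0.14 0.74
178.5 -0.11 0.74
179.5 -0.04 0.32
180.5 -0.03 0.32
181.6 -0.02 0.32
182.6 -0.02 0.32
183.6 -0.01 0.32
184.6 -0.01 0.32
[532.57980188  98.06419362]
```

Emit:
{"op": "move_arm", "data": {"delta_pos": [[-0.57, 0.49, 0.1], [-0.55, 0.52, 0], [-0.52, 0.54, 0], [-0.5, 0.56, 0], [-0.48, 0.58, 0], [-0.45, 0.6, 0], [-0.43, 0.62, 0], [-0.4, 0.64, 0], [-0.37, 0.65, 0], [-0.35, 0.67, 0]], "angular": [[0, 0, 0], [0, 0, 0], [0, 0, 0], [0, 0, 0], [0, 0, 0], [0, 0, 0], [0, 0, 0], [0, 0, 0], [0, 0, 0], [0, 0, 0]], "fingers": [1, 1, 1, 1, 1, 1, 1, 1, 1, 1]}}

```text
time: 18.13
eef_pos: [542.1, 176.4, 248.3]
tool_rot: [[0.995, 0.097, -0.003], [0.097, -0.995, 0.002], [-0.002, -0.002, -1.0]]
force: [-8.3, 7.2, 6.5]
opening: 0.243
grip_force: 40.4
```

Emit:
{"op": "move_arm", "data": {"delta_pos": [[-0.32, 0.68, 0], [-0.29, 0.69, 0], [-0.26, 0.71, 0], [-0.23, 0.72, 0], [-0.2, 0.73, 0], [-0.17, 0.73, 0], [-0.14, 0.74, 0], [-0.11, 0.74, 0], [0, 0, 0]], "angular": [[0, 0, 0], [0, 0, 0], [0, 0, 0], [0, 0, 0], [0, 0, 0], [0, 0, 0], [0, 0, 0], [0, 0, 0], [0, 0, 0]], "fingers": [1, 1, 1, 1, 1, 1, 1, 1, 1]}}

```text
time: 18.88
eef_pos: [531.2, 115.7, 248.4]
tool_rot: [[0.995, 0.095, -0.002], [0.095, -0.995, -0.0], [-0.002, 0.0, -1.0]]
force: [-6.8, 1.6, 6.5]
opening: 0.239
grip_force: 44.1
```

```bash
python3 k.py s5.png
```

```text
[531.15011337 115.71649201 248.40881721] [-6.77962667  1.61624891  6.49691015] 18.8833
r 179.3581003980143 swing 0.10556345005357404
arm bar top z 171 [166.66364569 169.914768  ]
```

View pics/s5.png

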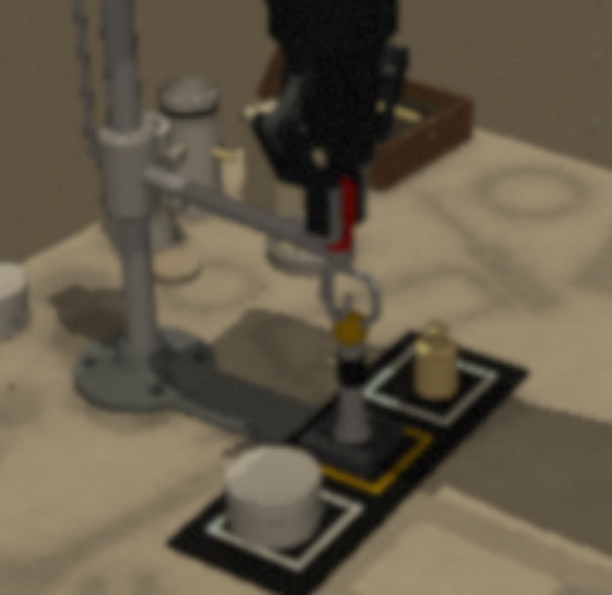

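The view shows the hook just beside the bail window, its tip at about (350,300) next to the arch at (355,290), with the tamper still upright. I'll carry on through the window.

Emit:
{"op": "move_arm", "data": {"delta_pos": [[-0.04, 0.32, 0], [-0.03, 0.32, 0], [-0.02, 0.32, 0], [-0.02, 0.32, 0], [-0.01, 0.32, 0], [-0.01, 0.3, 0], [0, 0, 0]], "angular": [[0, 0, 0], [0, 0, 0], [0, 0, 0], [0, 0, 0], [0, 0, 0], [0, 0, 0], [0, 0, 0]], "fingers": [1, 1, 1, 1, 1, 1, 1]}}

```text
time: 19.52
eef_pos: [532.7, 97.0, 248.9]
tool_rot: [[0.995, 0.095, 0.001], [0.095, -0.995, -0.0], [0.001, 0.0, -1.0]]
force: [-2.8, 2.6, 7.3]
opening: 0.241
grip_force: 43.6
```

```bash
python3 k.py; python3 - <<'E'
from h import *
c,P=cam("scene"); cv2.imwrite("pics/s6.png",cv2.resize(c["color"][215:310,210:310,::-1],None,fx=6,fy=6,interpolation=cv2.INTER_CUBIC))
c,P=cam("wrist"); save(c,"w6.png"); q=P.reshape(-1,3)
k=q[(np.abs(q[:,0]-536)<40)&(np.abs(q[:,1]-97)<40)&(q[:,2]>14)&(q[:,2]<24)]
print("foot",len(k),cv2.minAreaRect(k[:,:2].astype(np.float32)) if len(k) else 0)
E
```

```text
[532.68064404  97.00694183 248.92622731] [-2.82979556  2.57710638  7.32754538] 19.5167
r 178.62946951668596 swing 6.283904138705336
arm bar top z 180 [166.98987483 170.64260484]
foot 1035 ((536.9422607421875, 98.13648986816406), (49.935550689697266, 49.920902252197266), 5.175727844238281)
```

View pics/s6.png

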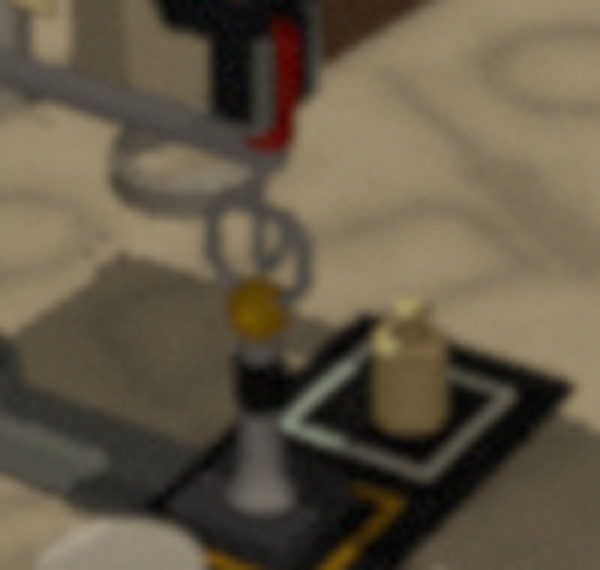

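The view shows the hook inside the bail's window: the shank at (260,230) is on the near side and the tip emerges at about (285,250). I'll raise it gently.

Emit:
{"op": "move_arm", "data": {"delta_pos": [[0, 0.05, -0.2], [0, 0, -0.4], [0, 0, -0.4], [0, 0, -0.4], [0, 0, -0.4], [0, 0, -0.4], [0, 0, -0.5], [0, 0, -0.5], [0, 0, -0.3], [0, 0, 0]], "angular": [[0, 0, 0], [0, 0, 0], [0, 0, 0], [0, 0, 0], [0, 0, 0], [0, 0, 0], [0, 0, 0], [0, 0, 0], [0, 0, 0], [0, 0, 0]], "fingers": [1, 1, 1, 1, 1, 1, 1, 1, 1, 1]}}

```text
time: 20.5
eef_pos: [532.7, 96.8, 283.9]
tool_rot: [[0.995, 0.095, 0.001], [0.095, -0.995, 0.0], [0.001, -0.0, -1.0]]
force: [-1.6, 2.9, 5.0]
opening: 0.239
grip_force: 43.3
```

```bash
python3 k.py; cat > f.py <<'E'
from h import *
c,P=cam("wrist"); q=P.reshape(-1,3)
c,P2=cam("scene"); q=np.r_[q,P2.reshape(-1,3)]
k=q[(np.abs(q[:,0]-536)<32)&(np.abs(q[:,1]-98)<32)&(q[:,2]>14)&(q[:,2]<140)]
print(np.histogram(k[:,2],np.arange(14,142,4)))
E
python3 f.py
```

```text
[532.65763406  96.83089577 283.93034362] [-1.62143705  2.86699838  5.02309955] 20.5
r 178.66920624949728 swing 6.28293554011856
arm bar top z 183 [201.97493498 205.98856536]
(array([  0,   0,   2,  28,  58, 550, 609,  28,  16,  13,  17,   9,  12,
        13,  14,   9,  12,  15,  15,  14,  18,  17,   8,   8,  12,  20,
        44,  37,  32,  12,   7]), array([ 14,  18,  22,  26,  30,  34,  38,  42,  46,  50,  54,  58,  62,
        66,  70,  74,  78,  82,  86,  90,  94,  98, 102, 106, 110, 114,
       118, 122, 126, 130, 134, 138]))
```

Foot's top face has risen about 20 mm, so the tamper is hanging. I'll continue to the top.

Emit:
{"op": "move_arm", "data": {"delta_pos": [[0, 0, -0.4], [0, 0, -0.6], [0, 0, -0.7], [0, 0, -0.7], [0, 0, -0.7], [0, 0, -0.7], [0, 0, -0.7], [0, 0, -0.6], [0, 0, -0.4], [0, 0, -0.3]], "angular": [[0, 0, 0], [0, 0, 0], [0, 0, 0], [0, 0, 0], [0, 0, 0], [0, 0, 0], [0, 0, 0], [0, 0, 0], [0, 0, 0], [0, 0, 0]], "fingers": [1, 1, 1, 1, 1, 1, 1, 1, 1, 1]}}

```text
time: 21.48
eef_pos: [532.6, 96.7, 341.8]
tool_rot: [[0.996, 0.095, 0.001], [0.095, -0.996, 0.0], [0.001, 0.0, -1.0]]
force: [2.9, 4.1, 2.1]
opening: 0.236
grip_force: 43.1
```

Emit:
{"op": "move_arm", "data": {"delta_pos": [[0, 0, 0], [0, 0, 0], [0, 0, 0], [0, 0, 0], [0, 0, 0], [0, 0, 0], [0, 0, 0], [0, 0, 0], [0, 0, 0], [0, 0, 0]], "angular": [[0, 0, 0], [0, 0, 0], [0, 0, 0], [0, 0, 0], [0, 0, 0], [0, 0, 0], [0, 0, 0], [0, 0, 0], [0, 0, 0], [0, 0, 0]], "fingers": [1, 1, 0.4, 0.3, 0.1, -0.2, -0.6, -1, -1, -1]}}

```text
time: 22.32
eef_pos: [532.4, 96.7, 340.9]
tool_rot: [[0.996, 0.095, -0.0], [0.095, -0.996, -0.0], [-0.0, 0.0, -1.0]]
force: [-0.7, 0.4, -0.2]
opening: 1.0
grip_force: 0.0
```

Emit:
{"op": "move_arm", "data": {"delta_pos": [[0, 0, -0.5], [0, 0, -1], [0, 0, -1.5], [0, 0, -2], [0, 0, -2], [0, 0, -2], [0, 0, -2], [0, 0, 0], [0, 0, 0], [0, 0, 0]], "angular": [[0, 0, 0], [0, 0, 0], [0, 0, 0], [0, 0, 0], [0, 0, 0], [0, 0, 0], [0, 0, 0], [0, 0, 0], [0, 0, 0], [0, 0, 0]], "fingers": [-1, -1, -1, -1, -1, -1, -1, -1, -1, -1]}}

```text
time: 23.15
eef_pos: [532.3, 96.8, 450.6]
tool_rot: [[0.996, 0.095, -0.0], [0.095, -0.996, -0.0], [-0.0, -0.0, -1.0]]
force: [0.7, 0.6, -0.2]
opening: 0.999
grip_force: 0.0
```

```bash
python3 f.py; python3 k.py s7.png
```

```text
(array([  0,   0,   0,   0,   0,   0,   0,   0,   0,   0,   0,   0,   0,
         0,   0,   0,   0,   0,  23,  42, 269, 619,  36,  17,  14,  10,
        14,  11,   9,  16,  12]), array([ 14,  18,  22,  26,  30,  34,  38,  42,  46,  50,  54,  58,  62,
        66,  70,  74,  78,  82,  86,  90,  94,  98, 102, 106, 110, 114,
       118, 122, 126, 130, 134, 138]))
[532.10584555  96.73150145 449.54121403] [ 1.35924971 -0.14798735  0.34135909] 23.25
r 179.22799832573375 swing 6.282679382689544
arm bar top z 189 [261.59615356 265.63918548]
```

View pics/s7.png

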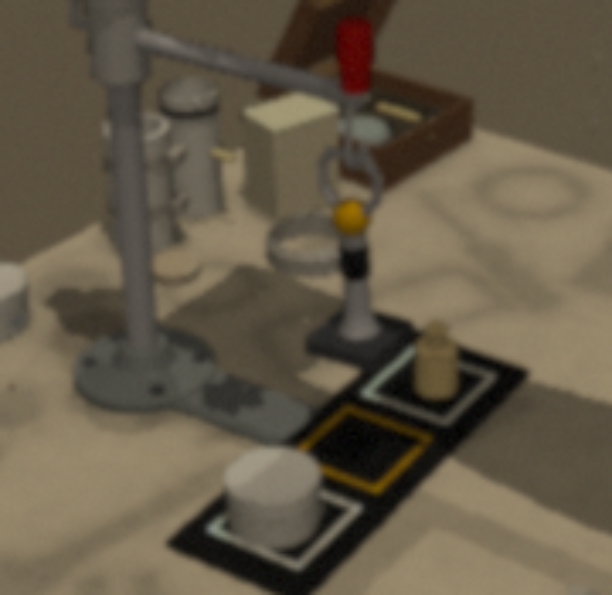

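The tamper hangs from the hook at full height, its foot at (360,335) clear of the empty yellow square at (365,447). The tin and brass weight are standing in place and the gripper is clear.

```bash
python3 -c "
from workcell import arm
print(arm.finish_job())"
```

```text
the job is handed in; nothing more can be done
None
```

The tamper was stood upright in the yellow square, released, and then lifted on the hook. At hand-in it hung from the hook at full height, clear of the lane, with the brass weight and tin still standing and the gripper clear, after about 23 s of the 72 s allowed.

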